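# Nest the component cups on their stand and key the dust cover home

### The arm

A 6-joint arm with a two-finger parallel gripper is mounted at the origin on the work surface. World frame = base frame: x ahead of the robot, y to its left, z up, the work surface at z = 0. Lengths are in mm, angles in rad, forces in N, time in s.
With the tool pointing down it reaches from about 250 to 725 mm from the base axis. Payload 9.7 kg.
Tool frame: the origin (TCP) lies at the very end of the fingers, on their centre line; the grasp point (between the pads) lies 19 mm behind it; z points along the fingers, y is the line along which they close (so a half turn about z gives the same grasp; the last joint's range is limited). The gripper opens to 85 mm and grips with 20 to 120 N. Pads are 22 mm wide; open, the fingers measure 114 mm over their backs; the gripper's body (76 mm by 85 mm) begins 54 mm behind the grasp point. The pads swing forward as they close: fully open they stand 13 mm farther back than shut.
Start: joints at [1.218, 0.087, 0.176, 1.66, 0, 1.571], TCP at [190.037, 516.123, 231.284] pointing down, gripper open.
Joint ranges: [-3.13, 3.13], [-0.85, 1.81], [-1.15, 1.24], [-2.2, 2.28], [-1.44, 1.52], [-3.14, 3.14]. Speed limits (rad/s): [2.22, 2.22, 2.57, 3.14, 3.14, 3.14].

### API

Orientations are given as a 3x3 rotation matrix whose columns are the frame's x, y, z axes.
In Python, from rig import r gives the robot as it stands.
- The arm moves only by the tool play_rows, never from a script. Its argument "series" is a list of rows, each a list of 5 numbers: the shift along the world's x, y, z in m, then the turn about the world's z in rad, then the opening, from 0 (shut) to 1 (fully open). In form: [[x, y, z, roll, grip], ...]. A call has 1 to 5 rows; each row is the pose to reach, as a shift and turn from the pose commanded when the call began; what a row does not reach only later rows make up. A row lasts 1/12 s, in which the tool goes at most 41.7 mm and 7.16 degrees, less where a joint would pass 70% of its speed; a pose out of reach is approached as far as the arm can. A call with a gripper value outside its range is refused whole. The fingers move at their own pace and stop on an object; the grip force is fixed at half the most. Time passes only in rows, so rows that repeat a pose let the fingers close. It gives the time, the measured TCP pose, the force, the opening and the grip force at its end, in the units of the state.
- r.get_obs(): the state, without advancing time (a new reading comes with each control period).
- r.grab_frame(name): name is "side" or "top" or "wrist"; returns (picture, depth): 420x560x3 uint8, red, green, blue; 420x560 float32, mm along the optical axis (not along the pixel's ray), 0 where there is no reading.
- r.calibration(name): a dict with "K" (3x3 intrinsics, pixels), "view" (4x4, takes a point from world to camera coordinates); the wrist camera has in their place "tool_from_camera" (4x4, takes a point from camera to tool coordinates, whose origin is the TCP and whose axes are the flange's). Camera axes: x right, y down, z forward; pixel columns grow to the right and rows downward; lengths in mm; the calibration is good to about 2 mm. A picture is of the moment at which its call begins: read the wrist's pose just before it. calibration takes no time and is no camera call.
- r.hand_in(): hands the job in; it is judged then, once.
The state is a dict: "time": time; "joints": joint angles; "qd": joint speeds; "joint_torque": joint torques, N m; "position": TCP position; "ee_rot": TCP orientation; "contact_force": force on the tool from outside, world axes, zero at the start; "ft_torque": the same for the moment, N m; "width": finger opening in mm; "gripper_force": force on a finger pad.
Only numpy, scipy, OpenCV 4.12 (cv2) and the standard library are available. Lean on these libraries where they do the work, as an engineer would, in place of code of your own. Each camera call takes 0.05 s, during which the arm holds its last target. There are 200 camera calls.

### The job

Put the component cups away: lift the dust cover off the stand and stand it upright on the round rubber pad, then nest every cup on the bench, upright, one inside the other in the stand's nest. Then put the cover back over the stack and turn it until its teeth drop into the gaps of the stand, so that it sits fully home and upright, and leave the wire spool and the coaxial adapter where they are.

Things in the scene. Friction and masses are not known exactly. Their poses are not given: they have to be found in the camera images.
- cup1: One of 3 to 5 identical plain aluminium stacking cups, upright on the bench, 46 mm tall, 70 to 120 g. Top 16 mm: a straight band, 60 mm outside and 53 mm inside diameter. Below it a shoulder 30 mm above the foot, then a cone from 51 mm down to a foot 33 mm across. Origin: centre of the foot's underside, z up along its axis. It may be absent (None).
- cup2: The same as cup1. Nested, a cup goes 30 mm into the one below until its shoulder rests on that cup's rim, so each cup adds 16 mm to the stack. Play about 1.3 mm each side.
- cup3: The same as cup1 and cup2 (may be absent).
- cup4: The same as cup1 and cup2 (may be absent).
- cup5: The same as cup1 and cup2 (may be absent).
- stand: Round grey stand fixed on the bench, foot plate 124 mm across; origin: its centre, on the bench, z up (its yaw means nothing). A boss in its middle, 76 mm in diameter, 20 mm high and bevelled up to 24 mm, centres the cover.
- nest (a point): Centre of the rim of the nest, a collar on the boss, 34 mm above the bench: 60 mm outside, 53 mm inside diameter, floor 4 mm above the bench. The first cup goes in foot first until its shoulder rests on this rim (foot then 4 mm above the bench); the feet of the next cups come to 20, 36, 52 and 68 mm.
- gaps (a point): Centre, at its top face 14 mm above the bench, of the black ring around the boss (76 to 108 mm diameter), with four gaps a quarter turn apart, 15 mm wide at the narrowest, for the cover's teeth. Where the gaps point is not given (yaw here means nothing) and changes from start to start.
- cover: White rigid dust cover, an upside-down can 87 mm outside, 80 mm inside diameter, 240 to 390 g. Origin: on its axis, level with the undersides of its four teeth, z up. Top face 124 mm, inside ceiling 120 mm above the origin. At the start it stands on the stand, teeth on top of the black ring, not keyed (origin 14 mm above the bench).
- bar (a point): Centre of the black bar grip on top of the cover, 138 mm above the cover's origin: 52 mm long along the cover's x, 14 mm thick along y, 28 mm tall (124 to 152 mm above the origin).
- teeth (a point): On the cover's axis, amid its four teeth, which lie at its +x, +y, -x and -y, 40 to 46 mm from the axis, 10 mm wide, reaching 10 mm below the can's rim. Turned on the ring to match the gaps (within 0.05 rad, every quarter turn) the cover drops 10 mm, rim on the ring: fully home its origin is 4 mm above the bench. 2 mm play each side around the boss.
- pad: Round black rubber pad 124 mm across, 3 mm thick, fixed flat on the bench to the left or right of the stand; origin: centre of its underside.
- spool: Small grey wire spool standing on end, 44 mm across, 31 mm tall. A bystander; leave it where it is. Origin: centre of its underside.
- adapter: Small steel and brass coaxial adapter standing on end, 28 mm across, 30 mm tall. A bystander; leave it where it is. Origin: centre of its underside.
Mind the look-alikes: they are no part of the job. Leave any green or turquoise look-alike of the cup4 alone.

How it is judged:
By the outcome, as a careful person would: the job done as asked, in the order asked, and still so for the second after the job is handed in, with the robot touching nothing.
Of cup1, cup2, cup3, cup4, cup5 only 3 to 5 are there at a start; the rules pass over those that are not, and their reading is None.
At some moment in a run one of cup1, cup2, cup3, cup4, cup5 may be knocked a few centimetres aside while the robot is not near it.
It also fails if it takes over 210 s, if anything falls off the work surface, if the arm or the gripper's body presses on something with over 40 N, if the wrist force passes 120 N, or if a joint passes its speed limit or range.

## Working session

There is one attempt and no reset: what is moved stays moved. The work goes in short steps, Python scripts to look and compute and a tool call to move; the robot and the scene stay as the last step left them, time stands still between calls to the robot, and variables do not carry over. Pictures are saved under pics/ and viewed, at most 14 in all, crops included, and the job is handed in when it is done.

Besides the shell and the picture viewer there is one more tool, called after ">>>" as name(argument=value, ...), one argument or row to a line, values as JSON. play_rows: Moves the arm, as the interface text tells. Its arguments: {"type":"object","properties":{"series":{"type":"array"}},"required":["series"]}

```bash
mkdir -p pics; ls; cat > h.py <<'E'
import numpy as np, cv2
from rig import r
def grab(n):
    o=r.get_obs(); im,d=r.grab_frame(n); c=r.calibration(n)
    if n=='wrist':
        T=np.eye(4); T[:3,:3]=o['ee_rot']; T[:3,3]=o['position']; W=T@np.array(c['tool_from_camera'])
    else: W=np.linalg.inv(np.array(c['view']))
    return im,d,np.array(c['K']),W
def cloud(d,K,W):
    v,u=np.mgrid[:d.shape[0],:d.shape[1]]
    P=np.stack([(u-K[0,2])/K[0,0]*d,(v-K[1,2])/K[1,1]*d,d],-1)
    X=P@W[:3,:3].T+W[:3,3]; X[d==0]=np.nan
    return X
def save(n,im): cv2.imwrite('pics/'+n+'.png',im[...,::-1])
E
python3 - <<'E'
from h import *
for n in('top','side'):
    im,d,K,W=grab(n); save(n+'0',im); np.savez('/tmp/'+n,im=im,d=d,K=K,W=W); print(n,K.tolist(),W.round(3).tolist())
o=r.get_obs(); print({k:np.round(v,3).tolist() for k,v in o.items()})
E
```

```text
pics
top [[476.3234622243017, 0.0, 283.07752081887924], [0.0, 476.3234622243017, 203.3699584217676], [0.0, 0.0, 1.0]] [[-0.0, -0.988, 0.152, 429.977], [-1.0, -0.001, -0.008, -57.116], [0.008, -0.152, -0.988, 1241.159], [0.0, 0.0, 0.0, 1.0]]
side [[433.58505598295255, 0.0, 276.6012891751044], [0.0, 433.58505598295255, 205.23951840003582], [0.0, 0.0, 1.0]] [[-0.997, -0.024, 0.08, 530.293], [-0.081, 0.473, -0.877, 796.581], [-0.017, -0.881, -0.474, 573.38], [0.0, 0.0, 0.0, 1.0]]
{'time': 0.1, 'joints': [1.218, 0.087, 0.175, 1.66, -0.0, 1.571], 'qd': [-0.0, 0.0, 0.003, -0.002, -0.001, -0.0], 'joint_torque': [-0.0, -52.156, 46.565, 0.016, -0.0, -0.0], 'position': [189.986, 515.922, 230.634], 'ee_rot': [[-0.938, 0.346, -0.0], [0.346, 0.938, -0.001], [-0.0, -0.001, -1.0]], 'contact_force': [0.511, -0.669, -0.101], 'ft_torque': [0.006, 0.003, 0.072], 'gripper_force': 0.0, 'width': 85.567}
```

View pics/top0.png

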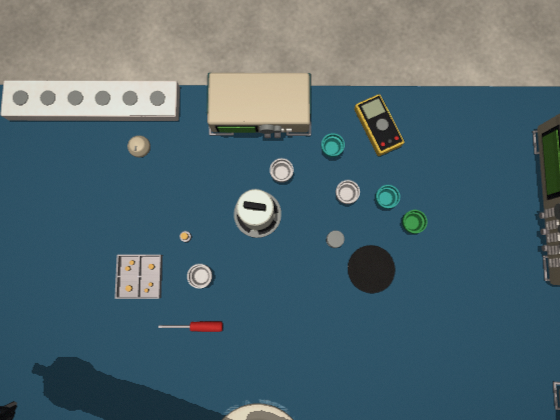

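View pics/side0.png

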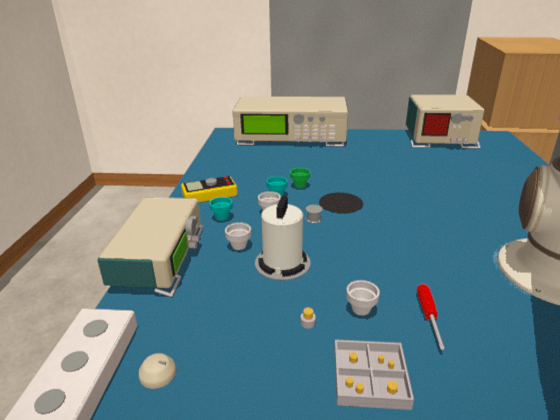

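Candidates (top view): the grey-white cups are at (281,170), (347,192) and (200,276). The look-alikes are turquoise (332,145) and (388,197) and green (415,222). By description I choose the three grey ones. Cover and stand are at (257,205), pad (371,269), spool (336,239), adapter (185,237).

```bash
cat >> h.py <<'E'
from scipy.optimize import least_squares
def circ(P):
    f=lambda p:np.hypot(P[:,0]-p[0],P[:,1]-p[1])-p[2]
    return least_squares(f,[*P.mean(0)[:2],30],loss='soft_l1').x
E
python3 - <<'E'
from h import *
t=np.load('/tmp/top.npz'); im,d=t['im'],t['d']; X=cloud(d,t['K'],t['W'])
def at(u,v,rad,z0,z1):
    m=np.zeros(d.shape,np.uint8); cv2.circle(m,(u,v),rad,1,-1)
    s=(m>0)&(X[...,2]>z0)&(X[...,2]<z1); return X[s]
print('bench z',np.nanmedian(X[300:400,260:540,2]))
for n,u,v in(('a',281,170),('b',347,192),('c',200,276),('t1',332,145),('t2',388,197),('g',415,222)):
    P=at(u,v,16,40,52); (cx,cy),(w,h),_=cv2.minAreaRect(P[:,:2].astype(np.float32)); print(n,len(P),np.round([cx,cy,w,h,P[:,2].max()],1),circ(P).round(1))
for n,u,v,R,a,b in(('cover',257,205,35,130,143),('bar',257,205,35,155,175),('pad',371,269,30,-5,12),('spool',336,239,14,22,40),('adap',185,237,10,15,40)):
    P=at(u,v,R,a,b); q=cv2.minAreaRect(P[:,:2].astype(np.float32)); print(n,len(P),np.round([*q[0],*q[1],q[2],np.median(P[:,2])],1))
    if n=='bar':
        e=np.linalg.svd(P[:,:2]-P[:,:2].mean(0),full_matrices=False)[2][0]; print(P.mean(0),np.arctan2(e[1],e[0]))
# pad by colour
m=(im.max(-1)<45); m[:240]=0;m[300:]=0;m[:,:340]=0;m[:,400:]=0
print('pad dark',X[m].mean(0),m.sum(),np.ptp(X[m][:,0]),np.ptp(X[m][:,1]))
c=cv2.resize(im[120:300,160:440],None,fx=2.8,fy=2.8,interpolation=cv2.INTER_CUBIC); save('crop0',c)
s=np.load('/tmp/side.npz'); save('crop1',cv2.resize(s['im'][190:285,240:325],None,fx=6,fy=6,interpolation=cv2.INTER_CUBIC))
E
```

```text
bench z -1.0031842544524352
a 100 [701.2 -62.9  59.3  58.7  51.6] [701.7 -63.   28.3]
b 96 [ 645.  -232.8   58.2   59.    50.4] [ 644.9 -232.3   28.4]
c 99 [431.5 140.5  58.9  57.1  48.3] [431.9 140.4  28.2]
t1 100 [ 768.  -196.5   57.7   58.6   50. ] [ 768.3 -196.1   28.2]
t2 99 [ 632.6 -334.3   57.5   59.8   50.4] [ 632.7 -334.7   28.4]
g 112 [ 567.9 -401.3   58.7   59.5   50.1] [ 568.5 -401.2   28.5]
cover 53 [ 5.943e+02 -1.300e+00  5.710e+01  6.820e+01  1.000e-01  1.310e+02]
bar 43 [ 5.922e+02 -1.000e-01  4.950e+01  1.210e+01  8.570e+01  1.562e+02]
[592.29322452  -4.70451784 156.70510101] -1.7359673468705423
pad 2756 [ 449.9 -294.7  151.8  155.     8.     1. ]
spool 226 [ 525.1 -201.1   41.1   40.6   44.4   29.8]
adap 61 [533.1 184.9  22.5  24.7  29.3  26. ]
pad dark [nan nan nan] 1727 nan nan
```

View pics/crop0.png

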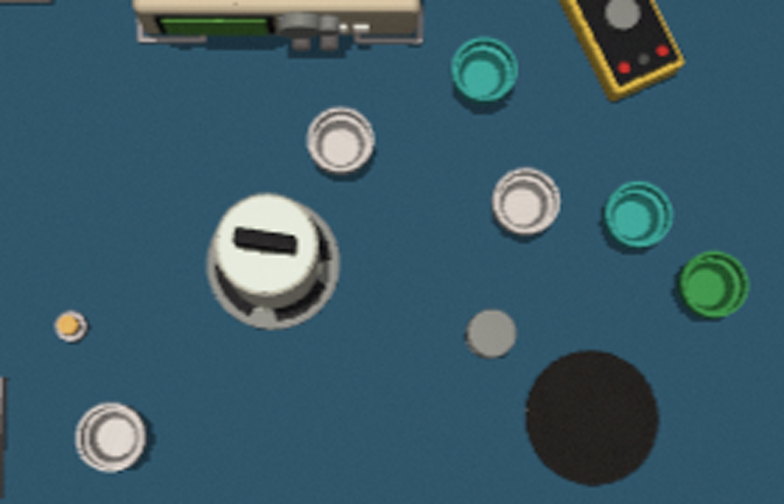

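The crop shows three plain grey cups and coloured look-alikes. The bar's long axis has a yaw of about 1.41 rad. I'll move above the cover.

>>> play_rows(
  series=[
    [0.02,-0.026,0.03,-0.07,1],
    [0.04,-0.052,0.06,-0.14,1],
    [0.06,-0.078,0.08,-0.21,1],
    [0.08,-0.104,0.09,-0.28,1],
    [0.1,-0.13,0.09,-0.35,1],
  ],
)

```text
time: 0.52
position: [291.0, 385.1, 323.9]
ee_rot: [[-0.761, 0.649, 0.002], [0.649, 0.761, 0.003], [0.0, 0.003, -1.0]]
contact_force: [0.7, 0.4, -0.1]
width: 85.4
gripper_force: 0.0
```

>>> play_rows(
  series=[
    [0.02,-0.026,0,-0.07,1],
    [0.04,-0.052,0,-0.14,1],
    [0.06,-0.078,0,-0.21,1],
    [0.08,-0.104,0,-0.28,1],
    [0.1,-0.13,0,-0.35,1],
  ],
)

```text
time: 0.93
position: [390.7, 254.6, 321.1]
ee_rot: [[-0.492, 0.871, -0.0], [0.871, 0.492, -0.0], [-0.0, -0.0, -1.0]]
contact_force: [0.7, 0.2, -0.1]
width: 85.0
gripper_force: 0.0
```

>>> play_rows(
  series=[
    [0.02,-0.026,0,-0.07,1],
    [0.04,-0.052,0,-0.14,1],
    [0.06,-0.078,0,-0.21,1],
    [0.08,-0.104,0,-0.28,1],
    [0.1,-0.13,0,-0.35,1],
  ],
)

```text
time: 1.35
position: [490.7, 124.6, 321.0]
ee_rot: [[-0.164, 0.987, -0.0], [0.987, 0.164, -0.0], [0.0, -0.0, -1.0]]
contact_force: [0.2, 0.7, -1.1]
width: 85.5
gripper_force: 0.0
```

>>> play_rows(
  series=[
    [0.02,-0.026,0,-0.07,1],
    [0.04,-0.052,0,-0.14,1],
    [0.06,-0.078,0,-0.21,1],
    [0.08,-0.104,0,-0.28,1],
    [0.1,-0.13,0,-0.333,1],
  ],
)

```text
time: 1.77
position: [590.7, -5.4, 320.9]
ee_rot: [[0.168, 0.986, -0.001], [0.986, -0.168, 0.0], [-0.0, -0.001, -1.0]]
contact_force: [0.4, -0.2, -0.1]
width: 85.7
gripper_force: 0.0
```

```bash
cat >> h.py <<'E'
def st():
    o=r.get_obs(); R=np.array(o['ee_rot']); print('t',round(o['time'],2),'p',np.round(o['position'],1),'yyaw',round(np.arctan2(R[1,1],R[0,1]),3),'tilt',np.round(R[:2,2],3),'q',np.round(o['joints'],2),'F',np.round(o['contact_force'],1),'w',round(o['width'],1),'gf',o['gripper_force'])
E
python3 - <<'E'
from h import *
st(); print(np.round(r.calibration('wrist')['tool_from_camera'],2).tolist())
im,d,K,W=grab('wrist'); save('w1',im); X=cloud(d,K,W); np.savez('/tmp/w1',im=im,X=X)
z=X[...,2]
for a,b in((130,145),(155,175)):
    P=X[(z>a)&(z<b)&(np.hypot(X[...,0]-592,X[...,1])<80)]; 
    if len(P): q=cv2.minAreaRect(P[:,:2].astype(np.float32)); print(len(P),np.median(P[:,2]),q,circ(P).round(1))
E
```

```text
t 1.77 p [590.7  -5.4 320.9] yyaw -0.169 tilt [-0.001  0.   ] q [-0.01  0.25  0.54  1.86  0.    1.73] F [ 0.4 -0.2 -0.1] w 85.7 gf 0.0
[[-0.0, -0.95, -0.3, 75.83], [1.0, -0.0, 0.0, 0.19], [-0.0, -0.3, 0.95, -144.19], [0.0, 0.0, 0.0, 1.0]]
1068 130.3255076354987 ((592.5779418945312, 4.950756072998047), (79.37662506103516, 81.39127349853516), 76.45500946044922) [593.5   4.   30.6]
791 157.40042678811375 ((593.0040283203125, 3.986988067626953), (51.2612190246582, 13.951988220214844), 81.8580551147461) [2988.3 -332.4 2418.9]
```

View pics/w1.png

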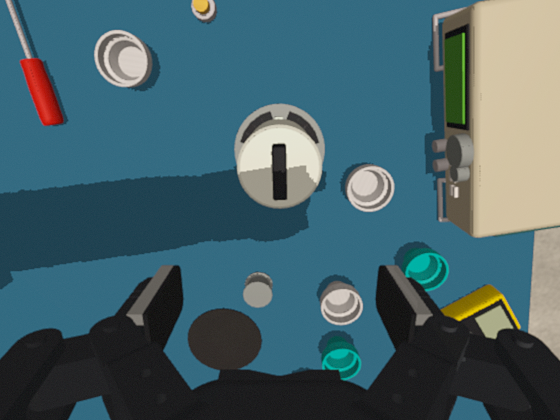

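The wrist view shows the bar at (279,171), centred on the cover, with two light gaps in the ring. I'll check the heights, the yaw and the center estimate more finely.

```bash
python3 - <<'E'
from h import *
t=np.load('/tmp/top.npz'); Xt=cloud(t['d'],t['K'],t['W']); Xw=np.load('/tmp/w1.npz')['X']
for X in(Xt,Xw):
    z=X[...,2]; near=np.hypot(X[...,0]-593,X[...,1]-2)<60
    h,e=np.histogram(z[near],np.arange(100,176,3)); print(dict(zip(e[:-1],h)))
    P=X[near&(z>145)]; q=cv2.minAreaRect(P[:,:2].astype(np.float32)); print('bar',len(P),q,P.mean(0).round(1))
    e=np.linalg.svd(P[:,:2]-P[:,:2].mean(0),full_matrices=False)[2][0]; print('yaw',np.arctan2(e[1],e[0])%np.pi)
    for (cx,cy) in((701,-63),(432,140)):
        s=np.hypot(X[...,0]-cx,X[...,1]-cy)<40; print('cup',np.nanpercentile(z[s],[2,50,90,98]).round(1), circ(X[s&(z>40)]).round(1))
print('w bench',np.nanmedian(Xw[60:100,200:420,2]),np.nanmedian(Xw[200:260,80:200,2]))
E
```

```text
{np.int64(100): np.int64(5), np.int64(103): np.int64(2), np.int64(106): np.int64(6), np.int64(109): np.int64(3), np.int64(112): np.int64(6), np.int64(115): np.int64(5), np.int64(118): np.int64(12), np.int64(121): np.int64(135), np.int64(124): np.int64(417), np.int64(127): np.int64(290), np.int64(130): np.int64(41), np.int64(133): np.int64(3), np.int64(136): np.int64(4), np.int64(139): np.int64(3), np.int64(142): np.int64(6), np.int64(145): np.int64(3), np.int64(148): np.int64(8), np.int64(151): np.int64(62), np.int64(154): np.int64(52), np.int64(157): np.int64(13), np.int64(160): np.int64(2), np.int64(163): np.int64(0), np.int64(166): np.int64(0), np.int64(169): np.int64(0), np.int64(172): np.int64(0)}
bar 140 ((592.8735961914062, 0.0289459228515625), (50.70964431762695, 14.449405670166016), 81.93380737304688) [5.926e+02 4.000e-01 1.540e+02]
yaw 1.415156236742196
cup [-5.2 13.6 42.8 46.6] [701.7 -63.   28.3]
cup [-5.9 12.8 42.4 46. ] [431.9 140.4  28.2]
{np.int64(100): np.int64(7), np.int64(103): np.int64(7), np.int64(106): np.int64(6), np.int64(109): np.int64(14), np.int64(112): np.
[... 177 characters left out ...]
64(1045), np.int64(133): np.int64(3), np.int64(136): np.int64(10), np.int64(139): np.int64(2), np.int64(142): np.int64(8), np.int64(145): np.int64(4), np.int64(148): np.int64(3), np.int64(151): np.int64(13), np.int64(154): np.int64(244), np.int64(157): np.int64(551), np.int64(160): np.int64(0), np.int64(163): np.int64(0), np.int64(166): np.int64(0), np.int64(169): np.int64(0), np.int64(172): np.int64(0)}
bar 34294 ((593.4086303710938, 4.192481994628906), (51.542598724365234, 119.98141479492188), 79.44036865234375) [594.4   3.7 386.4]
yaw 2.9682696602116367
cup [ 0.2 16.7 47.  48.3] [701.5 -58.1  28.3]
cup [-0.  16.5 46.7 48.2] [432.5 144.3  28.3]
w bench 1.4433533066430186 1.4761334552023868
```

The measurements put the bar top at about 156 and the can top at about 128, so the cover seems to sit about 10 mm lower than described, with bar and gaps aligned. I'll grasp the bar on the measured heights.

>>> play_rows(
  series=[
    [0.001,0.007,-0.04,0.02,1],
    [0.002,0.007,-0.08,0.02,1],
    [0.002,0.007,-0.115,0.02,1],
    [0.002,0.007,-0.145,0.02,1],
    [0.002,0.007,-0.16,0.02,1],
  ],
)

```text
time: 2.23
position: [590.2, 3.1, 156.3]
ee_rot: [[0.144, 0.989, -0.006], [0.99, -0.144, -0.0], [-0.001, -0.006, -1.0]]
contact_force: [-0.8, -0.5, 0.2]
width: 85.6
gripper_force: 0.0
```

>>> play_rows(
  series=[
    [0,0,-0.01,0,1],
    [0,0,-0.02,0,1],
    [0,0,-0.029,0,1],
    [0,0,-0.029,0,0.3],
    [0,0,-0.029,0,0],
  ],
)

```text
time: 2.65
position: [592.2, 3.1, 132.7]
ee_rot: [[0.145, 0.99, 0.0], [0.99, -0.145, -0.0], [0.0, 0.0, -1.0]]
contact_force: [0.5, 0.6, -0.6]
width: 64.1
gripper_force: 0.0
```

>>> play_rows(
  series=[
    [0,0,0,0,0],
    [0,0,0,0,0],
    [0,0,0,0,0],
    [0,0,0,0,0],
    [0,0,0,0,0],
  ],
)

```text
time: 3.07
position: [592.4, 3.1, 133.0]
ee_rot: [[0.144, 0.99, 0.001], [0.99, -0.144, -0.0], [0.0, 0.001, -1.0]]
contact_force: [-1.0, 0.9, 3.9]
width: 12.9
gripper_force: 59.4
```

>>> play_rows(
  series=[
    [0,0,0,0,0],
    [0,0,0,0,0],
    [0,0,0,0,0],
    [0,0,0,0,0],
    [0,0,0,0,0],
  ],
)

```text
time: 3.48
position: [592.4, 3.1, 133.1]
ee_rot: [[0.144, 0.99, 0.001], [0.99, -0.144, 0.0], [0.0, 0.001, -1.0]]
contact_force: [0.2, -0.9, 5.0]
width: 12.9
gripper_force: 59.7
```

```bash
python3 - <<'E'
from h import *
st()
E
```

```text
t 3.48 p [592.4   3.1 133.1] yyaw -0.145 tilt [0.001 0.   ] q [0.01 0.17 0.08 1.48 0.   1.72] F [ 0.2 -0.9  5. ] w 12.9 gf 59.68711316585541
```

>>> play_rows(
  series=[
    [0,0,0.008,0,0],
    [0,0,0.018,0,0],
    [0,0,0.03,0,0],
    [0,0,0.045,0,0],
    [0,0,0.065,0,0],
  ],
)

```text
time: 3.9
position: [591.6, 3.1, 197.7]
ee_rot: [[0.144, 0.99, -0.002], [0.99, -0.144, -0.0], [-0.0, -0.002, -1.0]]
contact_force: [1.2, 0.2, -2.5]
width: 12.8
gripper_force: 58.7
```

>>> play_rows(
  series=[
    [0,0,0.02,0,0],
    [0,0,0.04,0,0],
    [0,0,0.05,0,0],
    [0,0,0.05,0,0],
    [0,0,0.05,0,0],
  ],
)

```text
time: 4.32
position: [592.4, 3.1, 248.0]
ee_rot: [[0.145, 0.989, 0.001], [0.989, -0.145, 0.0], [0.0, 0.001, -1.0]]
contact_force: [-0.1, 0.1, -3.5]
width: 12.6
gripper_force: 58.7
```

```bash
python3 - <<'E'
from h import *
st()
im,d,K,W=grab('top'); np.savez('/tmp/top2',im=im,d=d,K=K,W=W)
# pad: dark disc by colour in first top image
t=np.load('/tmp/top.npz'); g=cv2.cvtColor(t['im'],cv2.COLOR_RGB2GRAY)
m=(g<45).astype(np.uint8); n,l,s,c=cv2.connectedComponentsWithStats(m); k=l[269,371]; print(s[k],c[k])
u,v=c[k]; K,W=t['K'],t['W']; 
def ray(u,v,z):
    q=W[:3,:3]@[(u-K[0,2])/K[0,0],(v-K[1,2])/K[1,1],1]; return W[:3,3]+q*(z-W[2,3])/q[2]
print('pad',ray(u,v,3))
save('t2',cv2.resize(im[120:300,160:440],None,fx=2.8,fy=2.8,interpolation=cv2.INTER_CUBIC))
E
```

```text
t 4.32 p [592.4   3.1 248. ] yyaw -0.145 tilt [0.001 0.   ] q [0.01 0.2  0.33 1.7  0.   1.72] F [-0.1  0.1 -3.5] w 12.6 gf 58.71875524520874
[ 348  245   47   48 1754] [370.88825542 268.7981756 ]
pad [ 449.74546685 -293.77496986    3.        ]
```

View pics/t2.png

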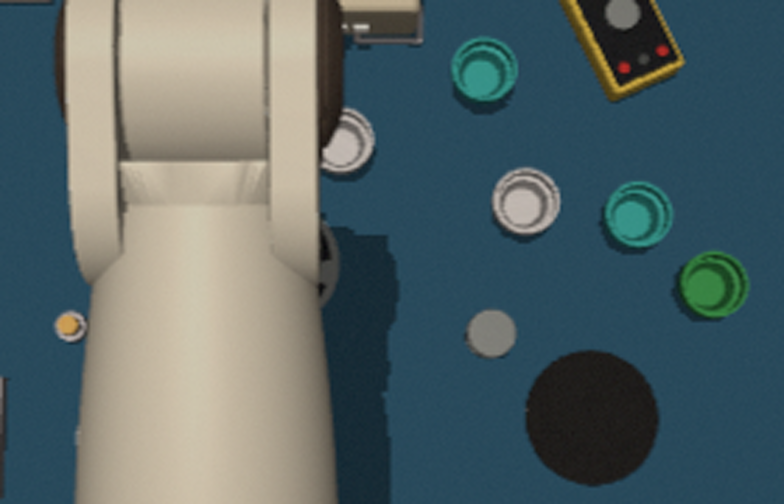

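The cover is lifted and clear, and I can see the free pad at crop (592,417). I'll carry the cover there.

>>> play_rows(
  series=[
    [-0.01,-0.02,0,0,0],
    [-0.025,-0.05,0,0,0],
    [-0.04,-0.08,0,0,0],
    [-0.055,-0.11,0,0,0],
    [-0.071,-0.142,0,0,0],
  ],
)

```text
time: 4.78
position: [519.8, -139.6, 245.9]
ee_rot: [[0.144, 0.99, -0.002], [0.99, -0.144, 0.001], [0.0, -0.002, -1.0]]
contact_force: [0.9, 0.3, -3.6]
width: 13.0
gripper_force: 58.9
```

>>> play_rows(
  series=[
    [-0.015,-0.03,0,0,0],
    [-0.03,-0.06,0,0,0],
    [-0.045,-0.095,0,0,0],
    [-0.06,-0.13,0,0,0],
    [-0.071,-0.152,0,0,0],
  ],
)

```text
time: 5.2
position: [448.2, -293.2, 246.0]
ee_rot: [[0.146, 0.989, -0.002], [0.989, -0.146, 0.0], [0.0, -0.002, -1.0]]
contact_force: [0.6, -0.4, -3.5]
width: 12.9
gripper_force: 58.8
```

>>> play_rows(
  series=[
    [0,0,-0.03,0,0],
    [0,0,-0.06,0,0],
    [0,0,-0.08,0,0],
    [0,0,-0.095,0,0],
    [0,0,-0.1,0,0],
  ],
)

```text
time: 5.62
position: [448.4, -290.0, 143.3]
ee_rot: [[0.145, 0.989, -0.005], [0.989, -0.145, 0.003], [0.002, -0.005, -1.0]]
contact_force: [0.3, 0.9, -3.7]
width: 12.7
gripper_force: 58.9
```

>>> play_rows(
  series=[
    [0,0,-0.003,0,0],
    [0,0,-0.006,0,0],
    [0,0,-0.009,0,0],
    [0,0,-0.012,0,0],
    [0,0,-0.014,0,0],
  ],
)

```text
time: 6.03
position: [450.3, -291.0, 133.6]
ee_rot: [[0.144, 0.99, 0.001], [0.99, -0.144, -0.0], [-0.0, 0.001, -1.0]]
contact_force: [0.0, 0.0, -3.4]
width: 12.8
gripper_force: 58.9
```

>>> play_rows(
  series=[
    [0,0,-0.001,0,0],
    [0,0,-0.002,0,0],
    [0,0,-0.0025,0,0],
    [0,0,-0.0025,0,0],
    [0,0,-0.0025,0,0],
  ],
)

```text
time: 6.45
position: [450.2, -291.0, 132.0]
ee_rot: [[0.144, 0.99, 0.001], [0.99, -0.144, -0.001], [-0.001, 0.001, -1.0]]
contact_force: [-2.9, 1.5, 6.0]
width: 13.1
gripper_force: 60.1
```

>>> play_rows(
  series=[
    [0,0,0,0,0.3],
    [0,0,0,0,0.6],
    [0,0,0,0,1],
    [0,0,0,0,1],
    [0,0,0,0,1],
  ],
)

```text
time: 6.87
position: [450.1, -290.9, 130.7]
ee_rot: [[0.144, 0.99, -0.0], [0.99, -0.144, 0.0], [0.0, -0.0, -1.0]]
contact_force: [0.1, -0.4, 0.3]
width: 72.8
gripper_force: 0.0
```

>>> play_rows(
  series=[
    [0,0,0.02,0,1],
    [0,0,0.05,0,1],
    [0,0,0.09,0,1],
    [0,0,0.12,0,1],
    [0,0,0.14,0,1],
  ],
)

```text
time: 7.28
position: [450.3, -291.0, 274.2]
ee_rot: [[0.144, 0.99, 0.003], [0.99, -0.144, -0.002], [-0.001, 0.003, -1.0]]
contact_force: [0.3, -0.5, 0.6]
width: 85.4
gripper_force: 0.0
```

```bash
python3 - <<'E'
from h import *
st()
im,d,K,W=grab('top'); np.savez('/tmp/top3',im=im,d=d,K=K,W=W); X=cloud(d,K,W);z=X[...,2]
for n,cx,cy in(('a',701,-61),('b',645,-231),('c',432,142)):
    s=(np.hypot(X[...,0]-cx,X[...,1]-cy)<60)&(z>38)&(z<60); print(n,s.sum(),circ(X[s])[:3].round(1) if s.sum()>20 else '')
s=(np.hypot(X[...,0]-593,X[...,1]-2)<40)&(z>27)&(z<42); print('nest',s.sum(),circ(X[s]).round(1),z[s].mean())
save('t3',cv2.resize(im[165:265,200:320],None,fx=5.5,fy=5.5,interpolation=cv2.INTER_CUBIC))
E
```

```text
t 7.28 p [ 450.3 -291.   274.2] yyaw -0.145 tilt [ 0.003 -0.002] q [-0.57  0.07  0.24  1.74  0.    1.14] F [ 0.3 -0.5  0.6] w 85.4 gf 0.0
a 112 [701.3 -62.9  28.2]
b 111 [ 644.7 -232.3   28.3]
c 107 [431.9 140.5  28.3]
nest 102 [ 5.93e+02 -3.00e-01  2.85e+01] 31.642119596617775
```

View pics/t3.png

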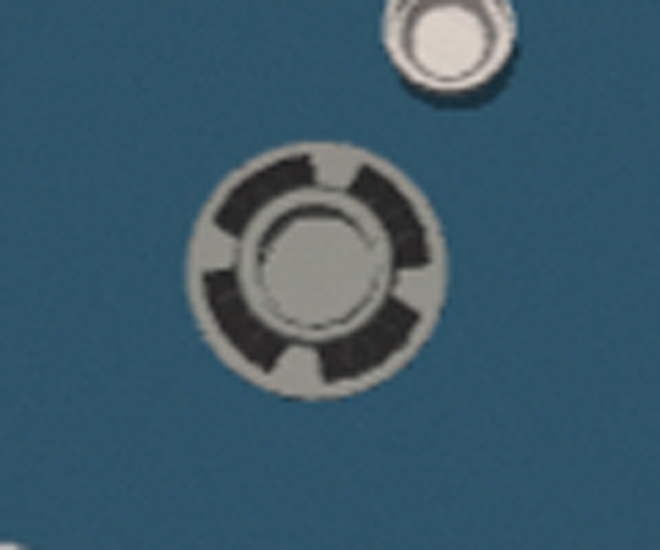

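The nest is now visible with four gaps in the ring at crop (336,163), (415,290), (297,372) and (215,245), so their yaw is about -0.2. The cups haven't moved. I'll go to cup c.

>>> play_rows(
  series=[
    [-0.001,0.025,0,0.11,1],
    [-0.002,0.055,0,0.22,1],
    [-0.003,0.085,0,0.34,1],
    [-0.005,0.115,0,0.46,1],
    [-0.006,0.145,0,0.572,1],
  ],
)

```text
time: 7.75
position: [443.7, -144.7, 270.5]
ee_rot: [[-0.419, 0.908, -0.0], [0.908, 0.419, 0.0], [0.0, -0.0, -1.0]]
contact_force: [-0.6, -0.0, -0.1]
width: 85.2
gripper_force: 0.0
```

>>> play_rows(
  series=[
    [-0.001,0.025,0,0.11,1],
    [-0.002,0.055,0,0.22,1],
    [-0.003,0.085,0,0.34,1],
    [-0.005,0.115,0,0.46,1],
    [-0.006,0.145,0,0.572,1],
  ],
)

```text
time: 8.17
position: [437.6, 0.5, 270.6]
ee_rot: [[-0.844, 0.536, 0.0], [0.536, 0.844, 0.0], [-0.0, 0.0, -1.0]]
contact_force: [0.3, -0.1, 0.3]
width: 85.4
gripper_force: 0.0
```

>>> play_rows(
  series=[
    [-0.001,0.03,0,0.11,1],
    [-0.002,0.06,0,0.22,1],
    [-0.003,0.09,0,0.34,1],
    [-0.005,0.12,0,0.46,1],
    [-0.006,0.144,0,0.572,1],
  ],
)

```text
time: 8.58
position: [431.6, 145.1, 270.5]
ee_rot: [[-1.0, -0.007, -0.0], [-0.007, 1.0, 0.0], [0.0, 0.0, -1.0]]
contact_force: [-0.1, -0.6, -0.4]
width: 85.2
gripper_force: 0.0
```

```bash
cat >> h.py <<'E'
def cups(X,lst,lo=38,hi=60,R=60):
    z=X[...,2]
    for n,cx,cy in lst:
        s=(np.hypot(X[...,0]-cx,X[...,1]-cy)<R)&(z>lo)&(z<hi)
        print(n,s.sum(),circ(X[s])[:3].round(1) if s.sum()>20 else '')
E
python3 - <<'E'
from h import *
st(); im,d,K,W=grab('wrist'); X=cloud(d,K,W); cups(X,[('c',432,142),('a',701,-61)]); cups(X,[('nest',593,2)],27,42,40)
save('w4',im); np.savez('/tmp/w4',im=im,K=K,W=W)
E
```

```text
t 8.58 p [431.6 145.1 270.5] yyaw 1.578 tilt [-0.  0.] q [ 0.32 -0.12  0.05  1.74  0.    0.32] F [-0.1 -0.6 -0.4] w 85.2 gf 0.0
c 603 [429.8 145.   28.2]
a 0 
nest 202 [590.8   4.4  28.8]
```

View pics/w4.png

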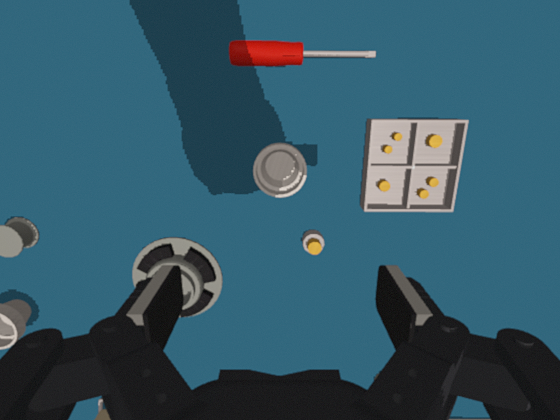

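The wrist view shows cup c at (280,169), centred under the open fingers. Combining the two wrist yaws gives c ≈ (431,143.5) and nest ≈ (592.2,2.9). I'll descend.

>>> play_rows(
  series=[
    [0,-0.0015,-0.035,0,1],
    [0,-0.0015,-0.075,0,1],
    [0,-0.0015,-0.11,0,1],
    [0,-0.0015,-0.145,0,1],
    [0,-0.0015,-0.17,0,1],
  ],
)

```text
time: 9.05
position: [430.8, 141.3, 97.4]
ee_rot: [[-1.0, -0.0, -0.002], [-0.0, 1.0, -0.001], [0.002, -0.001, -1.0]]
contact_force: [0.3, -0.3, -0.4]
width: 85.5
gripper_force: 0.0
```

>>> play_rows(
  series=[
    [0,0,-0.03,0,1],
    [0,0,-0.055,0,1],
    [0,0,-0.075,0,1],
    [0,0,-0.086,0,1],
    [0,0,-0.086,0,1],
  ],
)

```text
time: 9.47
position: [430.5, 141.1, 12.4]
ee_rot: [[-1.0, -0.0, -0.004], [-0.0, 1.0, -0.001], [0.004, -0.001, -1.0]]
contact_force: [-0.5, -0.5, -0.3]
width: 85.0
gripper_force: 0.0
```

>>> play_rows(
  series=[
    [0,0,0,0,0.6],
    [0,0,0,0,0.3],
    [0,0,0,0,0],
    [0,0,0,0,0],
    [0,0,0,0,0],
  ],
)

```text
time: 9.88
position: [433.4, 142.0, 17.0]
ee_rot: [[-1.0, -0.0, 0.003], [-0.0, 1.0, 0.001], [-0.003, 0.001, -1.0]]
contact_force: [-0.2, -0.2, 6.7]
width: 59.1
gripper_force: 64.7
```

```bash
python3 - <<'E'
from h import *
st(); im,d,K,W=grab('side'); save('s5',cv2.resize(im[230:330,300:430],None,fx=6,fy=6,interpolation=cv2.INTER_CUBIC)); im,d,K,W=grab('wrist'); save('w5',im)
E
```

```text
t 9.88 p [433.4 142.   17. ] yyaw 1.571 tilt [0.003 0.001] q [ 0.32 -0.12 -0.44  1.24 -0.    0.32] F [-0.2 -0.2  6.7] w 59.1 gf 64.70713835209608
```

View pics/s5.png

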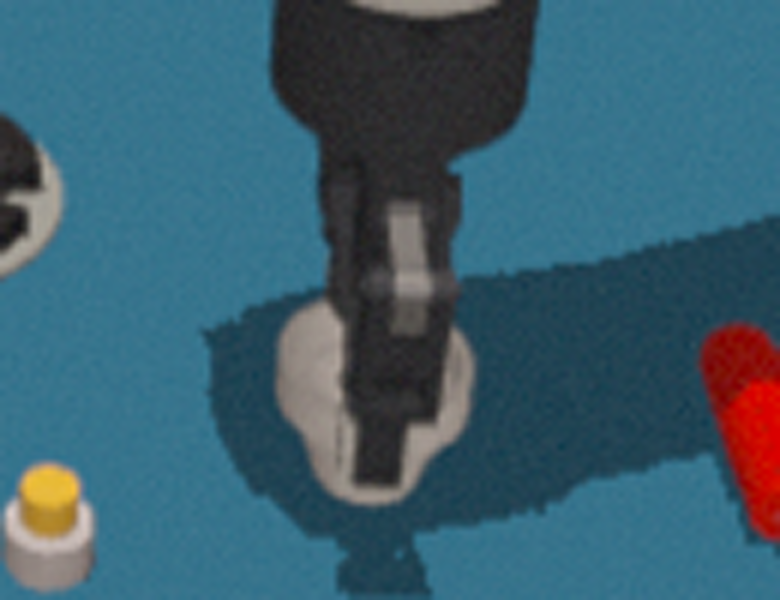

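```bash
python3 - <<'E'
from h import *
s=np.load('/tmp/side.npz');K,W=s['K'],s['W']
for v in (300+0,311,316):
    q=W[:3,:3]@[(363-K[0,2])/K[0,0],(v-K[1,2])/K[1,1],1]
    for y in(173,180): print(v,y,(W[:3,3]+q*(y-W[1,3])/q[1]).round(1))
st()
E
```

```text
300 173 [432.4 173.   44.8]
300 180 [433.5 180.   50.7]
311 173 [430.4 173.   18.7]
311 180 [431.5 180.   24.9]
316 173 [429.5 173.    6.6]
316 180 [430.6 180.   12.9]
t 9.98 p [433.4 142.   17. ] yyaw 1.571 tilt [0.003 0.001] q [ 0.32 -0.12 -0.44  1.24 -0.    0.32] F [-0.9 -1.   7.1] w 59.0 gf 64.70720764249563
```

Pads are on the band, with finger tips at z≈22. I'll lift the cup and carry it over the nest.

>>> play_rows(
  series=[
    [0,0,0.01,0,0],
    [0,0,0.03,0,0],
    [0,0,0.055,0,0],
    [0,0,0.07,0,0],
    [0,0,0.07,0,0],
  ],
)

```text
time: 10.4
position: [434.0, 142.3, 89.4]
ee_rot: [[-1.0, -0.0, 0.006], [-0.0, 1.0, 0.002], [-0.006, 0.002, -1.0]]
contact_force: [1.3, 0.5, -0.8]
width: 58.7
gripper_force: 64.6
```

>>> play_rows(
  series=[
    [0.015,-0.013,0,0,0],
    [0.035,-0.031,0,0,0],
    [0.06,-0.052,0,0,0],
    [0.085,-0.074,0,0,0],
    [0.11,-0.096,0,0,0],
  ],
)

```text
time: 10.82
position: [542.9, 44.6, 84.6]
ee_rot: [[-1.0, -0.001, 0.0], [-0.001, 1.0, 0.0], [-0.0, 0.0, -1.0]]
contact_force: [0.1, 0.8, -1.2]
width: 58.5
gripper_force: 64.6
```

>>> play_rows(
  series=[
    [0.02,-0.018,0,0,0],
    [0.04,-0.035,0,0,0],
    [0.051,-0.0447,0,0,0],
    [0.051,-0.0447,0,0,0],
    [0.051,-0.0447,0,0,0],
  ],
)

```text
time: 11.23
position: [592.9, 0.5, 84.1]
ee_rot: [[-1.0, 0.001, -0.001], [0.001, 1.0, 0.0], [0.001, 0.0, -1.0]]
contact_force: [-0.9, 0.7, -0.6]
width: 59.1
gripper_force: 64.6
```

```bash
python3 - <<'E'
from h import *
st(); im,d,K,W=grab('wrist'); X=cloud(d,K,W); z=X[...,2]
s=(np.hypot(X[...,0]-593,X[...,1]-1)<45)&(z>80)&(z<125);print(s.sum(), np.nanpercentile(z[s],[50,90,98]),circ(X[s&(z>95)]).round(1)); save('w6',im)
E
```

```text
t 11.23 p [5.929e+02 5.000e-01 8.410e+01] yyaw 1.57 tilt [-0.001  0.   ] q [ 0.    0.18 -0.    1.39  0.    0.  ] F [-0.9  0.7 -0.6] w 59.1 gf 64.62346483021975
20415 [101.88341338 115.11031206 122.03508107] [ 5.888e+02 -4.000e-01  2.820e+01]
```

View pics/w6.png

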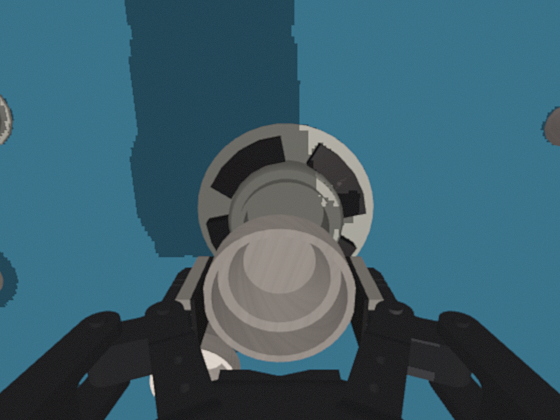

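The cup is held upright at (280,270), and the nest is visible just behind it. I'll correct by +2 and +0.8 mm, then lower.

>>> play_rows(
  series=[
    [0.002,0.0008,-0.01,0,0],
    [0.002,0.0008,-0.02,0,0],
    [0.002,0.0008,-0.03,0,0],
    [0.002,0.0008,-0.04,0,0],
    [0.002,0.0008,-0.045,0,0],
  ],
)

```text
time: 11.7
position: [593.9, 2.1, 37.5]
ee_rot: [[-1.0, -0.001, -0.002], [-0.001, 1.0, -0.0], [0.002, -0.0, -1.0]]
contact_force: [0.6, -0.3, -1.6]
width: 59.0
gripper_force: 64.6
```

>>> play_rows(
  series=[
    [0,0,-0.004,0,0],
    [0,0,-0.008,0,0],
    [0,0,-0.01,0,0],
    [0,0,-0.011,0,0],
    [0,0,-0.011,0,0],
  ],
)

```text
time: 12.12
position: [595.2, 1.8, 29.4]
ee_rot: [[-1.0, -0.0, 0.001], [-0.0, 1.0, 0.0], [-0.001, 0.0, -1.0]]
contact_force: [-1.9, 0.4, -0.8]
width: 59.0
gripper_force: 65.0
```

>>> play_rows(
  series=[
    [0,0,-0.001,0,0],
    [0,0,-0.002,0,0],
    [0,0,-0.003,0,0],
    [0,0,-0.003,0,0],
    [0,0,-0.003,0,0],
  ],
)

```text
time: 12.53
position: [595.4, 1.8, 28.9]
ee_rot: [[-1.0, -0.001, 0.002], [-0.001, 1.0, 0.001], [-0.002, 0.001, -1.0]]
contact_force: [-9.3, -0.1, 21.0]
width: 58.9
gripper_force: 77.5
```

>>> play_rows(
  series=[
    [0,0,0.003,0,0],
    [-0.002,0,0.004,0,0],
    [-0.003,-0.0005,0.004,0,0],
    [-0.003,-0.0005,0.004,0,0],
    [-0.003,-0.0005,0.004,0,0],
  ],
)

```text
time: 12.95
position: [592.7, 1.6, 30.2]
ee_rot: [[-1.0, -0.0, 0.002], [-0.0, 1.0, 0.001], [-0.002, 0.001, -1.0]]
contact_force: [3.0, 3.6, 2.8]
width: 59.0
gripper_force: 64.9
```

>>> play_rows(
  series=[
    [0,0,-0.001,0,0],
    [0,0,-0.002,0,0],
    [0,0,-0.004,0,0],
    [0,0,-0.005,0,0],
    [0,0,-0.005,0,0],
  ],
)

```text
time: 13.37
position: [593.1, 1.8, 28.8]
ee_rot: [[-1.0, -0.001, 0.004], [-0.001, 1.0, 0.002], [-0.004, 0.002, -1.0]]
contact_force: [-7.6, 3.1, 30.2]
width: 58.9
gripper_force: 81.9
```

The stop is at TCP z≈29 whatever x is, so the finger tips (at TCP+5) are meeting the collar rim at z=34. The cup is 22 mm into its 30 mm depth and guided, so I'll centre it and release it to drop.

>>> play_rows(
  series=[
    [0,0,0.004,0,0],
    [0.001,-0.0003,0.005,0,0],
    [0.001,-0.0003,0.005,0,0],
    [0.001,-0.0003,0.004,0,0.78],
    [0.001,-0.0003,0.004,0,0.85],
  ],
)

```text
time: 13.78
position: [592.3, 0.5, 27.5]
ee_rot: [[-1.0, 0.0, -0.002], [0.0, 1.0, -0.001], [0.002, -0.001, -1.0]]
contact_force: [-0.4, -0.1, 0.4]
width: 72.4
gripper_force: 0.0
```

>>> play_rows(
  series=[
    [0,0,0,0,1],
    [0,0,0,0,1],
    [0,0,0,0,1],
    [0,0,0.02,0,1],
    [0,0,0.05,0,1],
  ],
)

```text
time: 14.2
position: [591.0, 0.7, 76.0]
ee_rot: [[-1.0, -0.0, -0.006], [-0.0, 1.0, -0.0], [0.006, -0.0, -1.0]]
contact_force: [0.8, 0.9, -0.1]
width: 85.3
gripper_force: 0.0
```

>>> play_rows(
  series=[
    [0,0,0.03,0,1],
    [0,0,0.06,0,1],
    [0,0,0.09,0,1],
    [0,0,0.12,0,1],
    [0,0,0.13,0,1],
  ],
)

```text
time: 14.62
position: [593.9, 0.8, 213.6]
ee_rot: [[-1.0, -0.0, 0.005], [-0.0, 1.0, -0.0], [-0.005, -0.0, -1.0]]
contact_force: [0.6, 0.9, 0.9]
width: 85.4
gripper_force: 0.0
```

```bash
python3 - <<'E'
from h import *
st(); im,d,K,W=grab('wrist'); X=cloud(d,K,W);z=X[...,2]
s=(np.hypot(X[...,0]-593,X[...,1]-2)<45)&(z>20)&(z<80);P=X[s]
print('zpct',np.percentile(P[:,2],[50,80,95,99]).round(1)); cups(X,[('nest cup',593,2)],44,62,40)
C=P[P[:,2]>46]; A=np.c_[C[:,:2],np.ones(len(C))]; print('tilt',np.linalg.lstsq(A,C[:,2],rcond=None)[0][:2])
save('w7',im)
E
```

```text
t 14.62 p [593.9   0.8 213.6] yyaw 1.571 tilt [ 0.005 -0.   ] q [ 0.    0.18  0.25  1.63 -0.    0.  ] F [0.6 0.9 0.9] w 85.4 gf 0.0
zpct [32.8 47.8 52.  52.6]
nest cup 835 [591.9   2.9  28.2]
tilt [-0.00936258 -0.00036401]
```

View pics/w7.png

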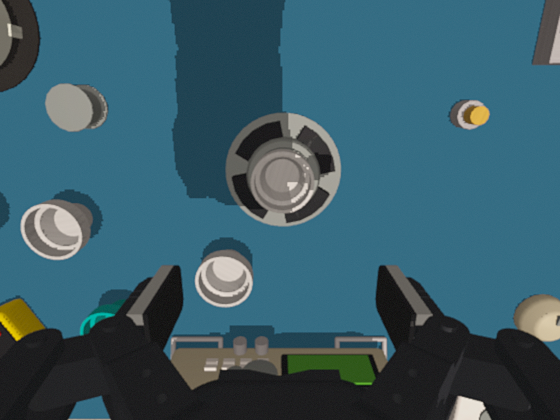

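Rim reads 52 (with the +2 bias, so 50) and level: the first cup is seated. Next I'll locate cups a and b, plus the instrument's extent near a.

```bash
python3 - <<'E'
from h import *
st(); im,d,K,W=grab('wrist'); X=cloud(d,K,W); cups(X,[('nestcup',592,2)],44,62,40); cups(X,[('a',701,-61),('b',645,-231)],38,60,45)
t=np.load('/tmp/top3.npz'); X=cloud(t['d'],t['K'],t['W']); z=X[...,2]
s=(np.abs(X[...,1]+62)<60)&(X[...,0]>738)&(X[...,0]<900)&(z>15); P=X[s]
for x in range(740,820,10):
    q=P[(P[:,0]>=x)&(P[:,0]<x+10)]; print(x,len(q),np.percentile(q[:,2],[50,98]).round() if len(q) else '')
E
```

```text
t 14.67 p [594.2   0.8 213.6] yyaw 1.571 tilt [ 0.006 -0.   ] q [ 0.    0.18  0.25  1.63 -0.    0.  ] F [-1.8 -0.5  1.2] w 85.6 gf 0.0
nestcup 834 [591.8   2.9  28.2]
a 945 [699.7 -58.3  28.3]
b 1312 [ 643.6 -227.2   28.3]
740 0 
750 0 
760 0 
770 0 
780 0 
790 149 [74. 93.]
800 298 [67. 91.]
810 219 [88. 92.]
```

>>> play_rows(
  series=[
    [0.02,-0.012,0,0,1],
    [0.05,-0.029,0,0,1],
    [0.08,-0.046,-0.01,0,1],
    [0.106,-0.061,-0.03,0,1],
    [0.106,-0.061,-0.06,0,1],
  ],
)

```text
time: 15.13
position: [703.0, -62.9, 145.1]
ee_rot: [[-1.0, 0.002, 0.0], [0.002, 1.0, -0.001], [-0.0, -0.001, -1.0]]
contact_force: [1.2, 1.2, -1.0]
width: 85.4
gripper_force: 0.0
```

>>> play_rows(
  series=[
    [0,0,-0.03,0,1],
    [0,0,-0.06,0,1],
    [0,0,-0.07,0,1],
    [0,0,-0.07,0,1],
    [0,0,-0.07,0,1],
  ],
)

```text
time: 15.55
position: [698.6, -60.0, 78.6]
ee_rot: [[-1.0, -0.0, -0.001], [-0.0, 1.0, 0.0], [0.001, 0.0, -1.0]]
contact_force: [0.3, -0.0, 0.7]
width: 85.5
gripper_force: 0.0
```

```bash
python3 - <<'E'
from h import *
st(); im,d,K,W=grab('wrist'); X=cloud(d,K,W); cups(X,[('a',700,-58)],40,60,45)
E
```

```text
t 15.55 p [698.6 -60.   78.6] yyaw 1.571 tilt [-0.001  0.   ] q [-0.09  0.45  0.32  1.44 -0.   -0.09] F [ 0.3 -0.   0.7] w 85.5 gf 0.0
a 2581 [700.2 -58.9  28.1]
```

>>> play_rows(
  series=[
    [0.002,0,-0.02,0,1],
    [0.002,0,-0.04,0,1],
    [0.002,0,-0.055,0,1],
    [0.002,0,-0.0605,0,1],
    [0.002,0,-0.0605,0,1],
  ],
)

```text
time: 16.02
position: [701.2, -60.0, 18.7]
ee_rot: [[-1.0, -0.0, 0.0], [-0.0, 1.0, -0.0], [-0.0, -0.0, -1.0]]
contact_force: [-0.5, -0.1, 0.0]
width: 85.2
gripper_force: 0.0
```

>>> play_rows(
  series=[
    [0,0,0,0,0.6],
    [0,0,0,0,0.3],
    [0,0,0,0,0],
    [0,0,0,0,0],
    [0,0,0,0,0],
  ],
)

```text
time: 16.43
position: [702.4, -60.2, 20.9]
ee_rot: [[-1.0, -0.0, 0.004], [-0.0, 1.0, -0.0], [-0.004, -0.0, -1.0]]
contact_force: [0.0, -0.2, 6.4]
width: 58.3
gripper_force: 65.2
```

>>> play_rows(
  series=[
    [0,0,0.01,0,0],
    [0,0,0.03,0,0],
    [0,0,0.06,0,0],
    [0,0,0.085,0,0],
    [0,0,0.085,0,0],
  ],
)

```text
time: 16.85
position: [703.2, -60.3, 110.9]
ee_rot: [[-1.0, -0.0, 0.009], [-0.0, 1.0, -0.001], [-0.009, -0.001, -1.0]]
contact_force: [1.5, -0.1, 0.6]
width: 58.0
gripper_force: 64.3
```

>>> play_rows(
  series=[
    [-0.02,0.0115,0,0,0],
    [-0.045,0.0255,0,0,0],
    [-0.075,0.0425,0,0,0],
    [-0.1,0.057,0,0,0],
    [-0.108,0.0615,0,0,0],
  ],
)

```text
time: 17.27
position: [590.2, 3.0, 104.1]
ee_rot: [[-1.0, -0.001, -0.001], [-0.001, 1.0, 0.0], [0.001, 0.0, -1.0]]
contact_force: [-0.4, 1.3, -0.2]
width: 58.2
gripper_force: 64.3
```

>>> play_rows(
  series=[
    [0,0,0,0,0],
    [0,0,0,0,0],
    [0,0,0,0,0],
    [0,0,-0.005,0,0],
    [0,0,-0.01,0,0],
  ],
)

```text
time: 17.68
position: [593.9, 0.9, 92.8]
ee_rot: [[-1.0, 0.0, 0.0], [0.0, 1.0, -0.0], [-0.0, -0.0, -1.0]]
contact_force: [-0.1, -0.3, -0.9]
width: 57.9
gripper_force: 64.3
```

```bash
python3 - <<'E'
from h import *
st(); im,d,K,W=grab('wrist'); X=cloud(d,K,W);z=X[...,2]
for lo,hi in((44,60),(115,135)):
    s=(np.hypot(X[...,0]-593,X[...,1]-1)<38)&(z>lo)&(z<hi); print(lo,s.sum(),circ(X[s]).round(1))
save('w8',im)
E
```

```text
t 17.68 p [593.9   0.9  92.8] yyaw 1.57 tilt [ 0. -0.] q [ 0.    0.18  0.01  1.4  -0.    0.  ] F [-0.1 -0.3 -0.9] w 57.9 gf 64.30395668721758
44 1049 [591.6   2.7  28.1]
115 6653 [592.2  -0.   28.8]
```

View pics/w8.png

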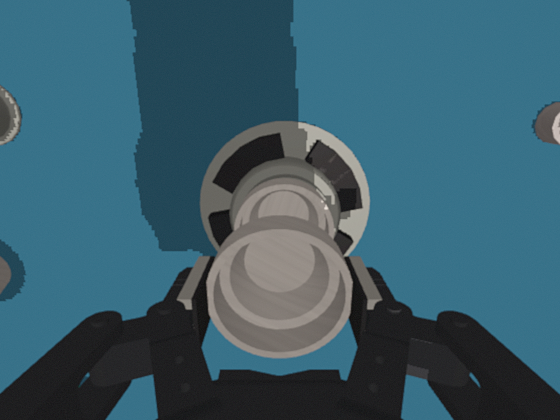

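>>> play_rows(
  series=[
    [0,0.0005,-0.01,0,0],
    [0,0.0005,-0.02,0,0],
    [0,0.0005,-0.03,0,0],
    [0,0.0005,-0.038,0,0],
    [0,0.0005,-0.041,0,0],
  ],
)

```text
time: 18.15
position: [592.1, 1.9, 50.0]
ee_rot: [[-1.0, -0.0, -0.003], [-0.0, 1.0, -0.0], [0.003, -0.0, -1.0]]
contact_force: [-0.7, 0.5, -1.3]
width: 58.0
gripper_force: 64.3
```

>>> play_rows(
  series=[
    [0,0,-0.002,0,0],
    [0,0,-0.004,0,0],
    [0,0,-0.004,0,0],
    [0,0,-0.004,0,0],
    [0,0,-0.004,0,0],
  ],
)

```text
time: 18.57
position: [593.3, 1.9, 48.8]
ee_rot: [[-1.0, -0.0, 0.001], [-0.0, 1.0, -0.0], [-0.001, -0.0, -1.0]]
contact_force: [0.4, 0.3, -0.4]
width: 58.0
gripper_force: 64.3
```

>>> play_rows(
  series=[
    [0,0,0,0,0.8],
    [0,0,0,0,0.9],
    [0,0,0,0,1],
    [0,0,0,0,1],
    [0,0,0,0,1],
  ],
)

```text
time: 18.98
position: [593.1, 1.9, 48.4]
ee_rot: [[-1.0, -0.0, 0.0], [-0.0, 1.0, -0.0], [-0.0, -0.0, -1.0]]
contact_force: [0.4, -0.9, 0.9]
width: 85.2
gripper_force: 0.0
```

>>> play_rows(
  series=[
    [0,0,0.03,0,1],
    [0,0,0.06,0,1],
    [0,0,0.09,0,1],
    [0,0,0.12,0,1],
    [0,0,0.15,0,1],
  ],
)

```text
time: 19.4
position: [592.8, 1.9, 199.8]
ee_rot: [[-1.0, -0.0, 0.0], [-0.0, 1.0, -0.0], [-0.0, -0.0, -1.0]]
contact_force: [1.4, -0.1, -0.6]
width: 85.3
gripper_force: 0.0
```

>>> play_rows(
  series=[
    [0,0,0.01,0,1],
    [0,0,0.015,0,1],
    [0,0,0.015,0,1],
    [0,0,0.015,0,1],
    [0,0,0.015,0,1],
  ],
)

```text
time: 19.82
position: [592.5, 1.9, 211.4]
ee_rot: [[-1.0, -0.0, -0.003], [-0.0, 1.0, -0.0], [0.003, -0.0, -1.0]]
contact_force: [0.9, -0.3, -0.8]
width: 85.6
gripper_force: 0.0
```

```bash
cat >> h.py <<'E'
def stack(X,lo):
    z=X[...,2]; s=(np.hypot(X[...,0]-593,X[...,1]-2)<42)&(z>lo)&(z<lo+25); C=X[s]
    print('stack rim',np.percentile(C[:,2],[80,95,99]).round(1),circ(C).round(1),'tilt',np.linalg.lstsq(np.c_[C[:,:2],np.ones(len(C))],C[:,2],rcond=None)[0][:2].round(3))
E
python3 - <<'E'
from h import *
st(); im,d,K,W=grab('wrist'); X=cloud(d,K,W); stack(X,60); cups(X,[('b',645,-231)],38,60,45)
im,d,K,W=grab('top'); X=cloud(d,K,W); cups(X,[('b',645,-231)],38,60,70)
E
```

```text
t 19.82 p [592.5   1.9 211.4] yyaw 1.571 tilt [-0.003 -0.   ] q [ 0.    0.19  0.25  1.63 -0.    0.  ] F [ 0.9 -0.3 -0.8] w 85.6 gf 0.0
stack rim [68.3 69.  69.4] [591.7   1.9  28.1] tilt [-0.017 -0.009]
b 1334 [ 643.7 -227.2   28.3]
b 107 [ 644.8 -232.2   28.3]
```

The second cup is seated (rim about 66-67). Now cup b at about (644.2,-229.8).

>>> play_rows(
  series=[
    [0.005,-0.023,0,0,1],
    [0.011,-0.05,0,0,1],
    [0.018,-0.08,0,0,1],
    [0.025,-0.11,0,0,1],
    [0.031,-0.14,0,0,1],
  ],
)

```text
time: 20.33
position: [624.0, -139.3, 212.3]
ee_rot: [[-1.0, -0.001, -0.001], [-0.001, 1.0, 0.0], [0.001, 0.0, -1.0]]
contact_force: [0.8, 0.7, 0.2]
width: 85.7
gripper_force: 0.0
```

>>> play_rows(
  series=[
    [0.007,-0.03,0,0,1],
    [0.014,-0.06,-0.02,0,1],
    [0.0207,-0.0917,-0.06,0,1],
    [0.0207,-0.0917,-0.1,0,1],
    [0.0207,-0.0917,-0.13,0,1],
  ],
)

```text
time: 20.75
position: [644.1, -231.9, 79.9]
ee_rot: [[-1.0, 0.002, -0.001], [0.002, 1.0, 0.0], [0.001, 0.0, -1.0]]
contact_force: [0.3, -0.3, -0.7]
width: 85.7
gripper_force: 0.0
```

>>> play_rows(
  series=[
    [0,0,0,0,1],
    [0,0,0,0,1],
    [0,0,0,0,1],
    [0,0,0,0,1],
    [0,0,0,0,1],
  ],
)

```text
time: 21.17
position: [646.1, -229.8, 86.6]
ee_rot: [[-1.0, -0.001, 0.004], [-0.001, 1.0, -0.002], [-0.004, -0.002, -1.0]]
contact_force: [-0.5, -0.4, -0.1]
width: 85.4
gripper_force: 0.0
```

```bash
python3 - <<'E'
from h import *
st(); im,d,K,W=grab('wrist'); X=cloud(d,K,W); cups(X,[('b',644,-229)],40,60,45)
E
```

```text
t 21.17 p [ 646.1 -229.8   86.6] yyaw 1.572 tilt [ 0.004 -0.002] q [-0.34  0.4   0.27  1.44 -0.   -0.34] F [-0.5 -0.4 -0.1] w 85.4 gf 0.0
b 2356 [ 643.5 -228.6   28.1]
```

>>> play_rows(
  series=[
    [-0.0015,0,-0.02,0,1],
    [-0.0015,0,-0.045,0,1],
    [-0.0015,0,-0.06,0,1],
    [-0.0015,0,-0.066,0,1],
    [-0.0015,0,-0.066,0,1],
  ],
)

```text
time: 21.63
position: [642.9, -229.5, 16.6]
ee_rot: [[-1.0, -0.0, -0.001], [-0.0, 1.0, 0.0], [0.001, 0.0, -1.0]]
contact_force: [-0.1, -0.8, 1.0]
width: 85.6
gripper_force: 0.0
```

>>> play_rows(
  series=[
    [0,0,0,0,0.6],
    [0,0,0,0,0.3],
    [0,0,0,0,0],
    [0,0,0,0,0],
    [0,0,0,0,0],
  ],
)

```text
time: 22.05
position: [644.6, -230.2, 19.9]
ee_rot: [[-1.0, -0.0, 0.004], [-0.0, 1.0, -0.001], [-0.004, -0.001, -1.0]]
contact_force: [-0.4, 0.3, 6.7]
width: 58.7
gripper_force: 64.8
```

>>> play_rows(
  series=[
    [0,0,0.01,0,0],
    [0,0,0.03,0,0],
    [0,0,0.06,0,0],
    [0,0,0.09,0,0],
    [0,0,0.09,0,0],
  ],
)

```text
time: 22.47
position: [645.5, -230.6, 115.7]
ee_rot: [[-1.0, -0.0, 0.009], [-0.0, 1.0, -0.003], [-0.009, -0.003, -1.0]]
contact_force: [1.1, 0.4, 0.7]
width: 58.8
gripper_force: 64.5
```

>>> play_rows(
  series=[
    [-0.004,0.018,0,0,0],
    [-0.01,0.045,0,0,0],
    [-0.017,0.077,0,0,0],
    [-0.024,0.109,0,0,0],
    [-0.031,0.14,0,0,0],
  ],
)

```text
time: 22.88
position: [611.9, -88.6, 108.3]
ee_rot: [[-1.0, 0.0, 0.001], [0.0, 1.0, -0.0], [-0.001, -0.0, -1.0]]
contact_force: [1.1, 0.7, -1.5]
width: 58.9
gripper_force: 64.5
```

>>> play_rows(
  series=[
    [-0.007,0.03,0,0,0],
    [-0.014,0.06,0,0,0],
    [-0.019,0.085,0,0,0],
    [-0.0204,0.0917,0,0,0],
    [-0.0204,0.0917,0,0,0],
  ],
)

```text
time: 23.3
position: [591.8, 3.6, 108.4]
ee_rot: [[-1.0, -0.003, 0.001], [-0.003, 1.0, 0.0], [-0.001, 0.0, -1.0]]
contact_force: [0.2, 0.3, -1.1]
width: 58.9
gripper_force: 64.5
```

>>> play_rows(
  series=[
    [0,0,0,0,0],
    [0,0,0,0,0],
    [0,0,0,0,0],
    [0,0,0,0,0],
    [0,0,0,0,0],
  ],
)

```text
time: 23.72
position: [592.0, 1.1, 107.2]
ee_rot: [[-1.0, 0.001, -0.0], [0.001, 1.0, -0.0], [0.0, -0.0, -1.0]]
contact_force: [-0.3, -0.4, -1.3]
width: 58.7
gripper_force: 64.5
```

```bash
python3 - <<'E'
from h import *
st(); im,d,K,W=grab('wrist'); X=cloud(d,K,W);z=X[...,2]
print(z[(np.hypot(X[...,0]-593,X[...,1]-1)<38)].max())
for lo,hi in((60,76),(130,150)):
    s=(np.hypot(X[...,0]-593,X[...,1]-1)<38)&(z>lo)&(z<hi); print(lo,s.sum(),circ(X[s]).round(1))
save('w9',im)
E
```

```text
t 23.72 p [592.    1.1 107.2] yyaw 1.57 tilt [-0. -0.] q [ 0.    0.18  0.03  1.43 -0.    0.  ] F [-0.3 -0.4 -1.3] w 58.7 gf 64.52446036040783
204.71942142545026
60 1064 [591.5   1.8  28.1]
130 6802 [5.911e+02 2.000e-01 2.880e+01]
```

>>> play_rows(
  series=[
    [0.001,0.0003,-0.01,0,0],
    [0.001,0.0003,-0.02,0,0],
    [0.001,0.0003,-0.03,0,0],
    [0.001,0.0003,-0.038,0,0],
    [0.001,0.0003,-0.04,0,0],
  ],
)

```text
time: 24.18
position: [591.7, 2.3, 64.7]
ee_rot: [[-1.0, -0.0, -0.003], [-0.0, 1.0, 0.0], [0.003, 0.0, -1.0]]
contact_force: [-0.4, -1.1, -0.7]
width: 58.6
gripper_force: 64.5
```

>>> play_rows(
  series=[
    [0,0,-0.002,0,0],
    [0,0,-0.003,0,0],
    [0,0,-0.003,0,0],
    [0,0,-0.003,0,0],
    [0,0,-0.003,0,0],
  ],
)

```text
time: 24.6
position: [593.1, 2.3, 64.8]
ee_rot: [[-1.0, -0.0, 0.001], [-0.0, 1.0, -0.0], [-0.001, -0.0, -1.0]]
contact_force: [1.1, -0.6, -0.8]
width: 58.9
gripper_force: 64.5
```

>>> play_rows(
  series=[
    [0,-0.0005,-0.0015,0,0],
    [0,-0.0005,-0.0015,0,0.8],
    [0,-0.0005,-0.0015,0,1],
    [0,-0.0005,-0.0015,0,1],
    [0,-0.0005,-0.0015,0,1],
  ],
)

```text
time: 25.02
position: [592.9, 1.7, 62.9]
ee_rot: [[-1.0, -0.0, 0.0], [-0.0, 1.0, -0.0], [-0.0, -0.0, -1.0]]
contact_force: [0.0, 0.4, -0.7]
width: 85.3
gripper_force: 0.0
```

>>> play_rows(
  series=[
    [0,0,0.03,0,1],
    [0,0,0.06,0,1],
    [0,0,0.09,0,1],
    [0,0,0.12,0,1],
    [0,0,0.15,0,1],
  ],
)

```text
time: 25.43
position: [592.6, 1.7, 214.4]
ee_rot: [[-1.0, -0.0, 0.0], [-0.0, 1.0, 0.0], [-0.0, 0.0, -1.0]]
contact_force: [0.3, -0.3, 0.0]
width: 85.2
gripper_force: 0.0
```

>>> play_rows(
  series=[
    [0,0,0,0,1],
    [0,0,0,0,1],
    [0,0,0,0,1],
    [0,0,0,0,1],
    [0,0,0,0,1],
  ],
)

```text
time: 25.85
position: [592.4, 1.7, 211.4]
ee_rot: [[-1.0, -0.0, -0.002], [-0.0, 1.0, -0.0], [0.002, -0.0, -1.0]]
contact_force: [0.3, 0.3, 0.0]
width: 85.7
gripper_force: 0.0
```

```bash
python3 - <<'E'
from h import *
st(); im,d,K,W=grab('wrist'); X=cloud(d,K,W); stack(X,76); save('w10',im)
np.savez('/tmp/w10',im=im,d=d,K=K,W=W)
# gap yaw from first bare-stand top image: unwarp ring
t=np.load('/tmp/top3.npz'); K,W=t['K'],t['W']; V=np.linalg.inv(W)
for cx,cy in((593,-.3),(592.2,-.3),(593.8,.5)):
    th=np.arange(0,2*np.pi,.01); s=0
    for rr in np.arange(42,53,1):
        p=V[:3,:3]@np.stack([cx+rr*np.cos(th),cy+rr*np.sin(th),np.full_like(th,14.)])+V[:3,3:]; uv=K@p; uv=(uv[:2]/uv[2]).astype(np.float32)
        s=s+cv2.remap(cv2.cvtColor(t['im'],cv2.COLOR_RGB2GRAY),uv[0],uv[1],cv2.INTER_LINEAR).ravel().astype(float)
    b=(s/11>85); print('gap yaw mod 90',np.angle((np.where(b,1,0)*np.exp(4j*th)).sum())/4,b.mean())
    b2=np.roll(b,30);e=np.flatnonzero(np.diff(b2.astype(int))); print(((th[e]-.3)).round(2))
# cover now
im,d,K,W=grab('top'); X=cloud(d,K,W); z=X[...,2]; near=np.hypot(X[...,0]-450,X[...,1]+293)<60
P=X[near&(z>142)&(z<175)]; e=np.linalg.svd(P[:,:2]-P[:,:2].mean(0),full_matrices=False)[2][0]; print('bar',cv2.minAreaRect(P[:,:2].astype(np.float32)),'perp yaw',np.arctan2(e[1],e[0])%np.pi-np.pi/2)
E
```

```text
t 25.85 p [592.4   1.7 211.4] yyaw 1.571 tilt [-0.002 -0.   ] q [ 0.    0.19  0.25  1.63 -0.    0.  ] F [0.3 0.3 0. ] w 85.7 gf 0.0
stack rim [84.7 85.5 86.1] [592.1   1.4  28.1] tilt [-0.016 -0.019]
gap yaw mod 90 -0.1807370265761484 0.2718600953895072
[0.05 1.19 1.6  2.74 3.17 4.29 4.71 5.89]
gap yaw mod 90 -0.17949899436918867 0.2702702702702703
[0.05 1.18 1.58 2.73 3.17 4.31 4.73 5.9 ]
gap yaw mod 90 -0.17925492590433537 0.2702702702702703
[0.04 1.2  1.62 2.76 3.18 4.29 4.69 5.87]
bar ((451.08770751953125, -293.2041320800781), (51.39855194091797, 13.917387008666992), 81.76219177246094) perp yaw -0.14530798680145018
```

View pics/w10.png

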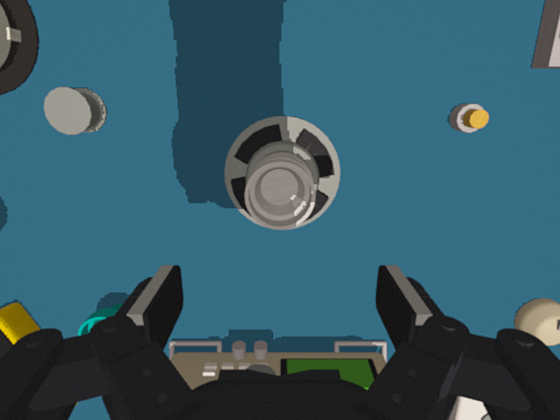

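Three cups are nested and concentric at (281,185), rim about 82. Gap yaw is -0.18 and the cover's bar is still at -0.145. I'll fetch the cover.

>>> play_rows(
  series=[
    [0,0,0.015,-0.115,1],
    [-0.01,-0.02,0.015,-0.23,1],
    [-0.022,-0.045,0.015,-0.345,1],
    [-0.034,-0.07,0.015,-0.46,1],
    [-0.047,-0.097,0.015,-0.572,1],
  ],
)

```text
time: 26.37
position: [545.2, -95.8, 227.2]
ee_rot: [[-0.838, 0.545, -0.001], [0.545, 0.838, 0.0], [0.001, -0.0, -1.0]]
contact_force: [0.3, -0.7, 0.3]
width: 85.1
gripper_force: 0.0
```

>>> play_rows(
  series=[
    [-0.01,-0.02,0,-0.115,1],
    [-0.02,-0.04,0,-0.23,1],
    [-0.03,-0.06,0,-0.345,1],
    [-0.04,-0.08,0,-0.46,1],
    [-0.047,-0.097,0,-0.572,1],
  ],
)

```text
time: 26.78
position: [497.8, -193.4, 227.5]
ee_rot: [[-0.408, 0.913, -0.001], [0.913, 0.408, 0.0], [0.0, -0.0, -1.0]]
contact_force: [0.3, -0.7, 0.9]
width: 85.0
gripper_force: 0.0
```

>>> play_rows(
  series=[
    [-0.01,-0.02,0,-0.115,1],
    [-0.022,-0.045,0,-0.23,1],
    [-0.034,-0.07,0,-0.345,1],
    [-0.0482,-0.0987,0,-0.46,1],
    [-0.0482,-0.0987,0,-0.572,1],
  ],
)

```text
time: 27.2
position: [448.5, -294.5, 227.2]
ee_rot: [[0.153, 0.988, -0.001], [0.988, -0.153, -0.001], [-0.001, -0.001, -1.0]]
contact_force: [0.1, 0.5, -1.0]
width: 85.1
gripper_force: 0.0
```

>>> play_rows(
  series=[
    [0,0,0,0,1],
    [0,0,0,0,1],
    [0,0,-0.01,0,1],
    [0,0,-0.03,0,1],
    [0,0,-0.05,0,1],
  ],
)

```text
time: 27.62
position: [451.4, -290.2, 177.0]
ee_rot: [[0.14, 0.99, 0.001], [0.99, -0.14, -0.001], [-0.0, 0.001, -1.0]]
contact_force: [-0.0, -0.4, -0.7]
width: 85.7
gripper_force: 0.0
```

```bash
python3 - <<'E'
from h import *
st()
E
```

```text
t 27.62 p [ 451.4 -290.2  177. ] yyaw -0.14 tilt [ 0.001 -0.001] q [-0.57  0.04  0.02  1.55  0.    1.14] F [-0.  -0.4 -0.7] w 85.7 gf 0.0
```

>>> play_rows(
  series=[
    [-0.001,-0.0008,-0.02,-0.005,1],
    [-0.001,-0.0008,-0.035,-0.005,1],
    [-0.001,-0.0008,-0.045,-0.005,1],
    [-0.001,-0.0008,-0.045,-0.005,0.5],
    [-0.001,-0.0008,-0.045,-0.005,0],
  ],
)

```text
time: 28.03
position: [449.7, -291.2, 132.6]
ee_rot: [[0.147, 0.989, -0.001], [0.989, -0.147, 0.0], [0.0, -0.001, -1.0]]
contact_force: [-0.3, 0.2, -0.3]
width: 64.1
gripper_force: 0.0
```

>>> play_rows(
  series=[
    [0,0,0,0,0],
    [0,0,0,0,0],
    [0,0,0,0,0],
    [0,0,0,0,0],
    [0,0,0,0,0],
  ],
)

```text
time: 28.45
position: [450.0, -292.0, 133.6]
ee_rot: [[0.149, 0.989, 0.001], [0.989, -0.149, -0.001], [-0.001, 0.001, -1.0]]
contact_force: [-0.5, 0.3, 4.9]
width: 13.0
gripper_force: 59.1
```

>>> play_rows(
  series=[
    [0,0,0.005,0,0],
    [0,0,0.012,0,0],
    [0,0,0.025,0,0],
    [0,0,0.045,0,0],
    [0,0,0.07,0,0],
  ],
)

```text
time: 28.87
position: [448.9, -291.4, 202.4]
ee_rot: [[0.149, 0.989, -0.003], [0.989, -0.149, 0.002], [0.001, -0.003, -1.0]]
contact_force: [1.2, -0.5, -3.3]
width: 12.8
gripper_force: 58.7
```

>>> play_rows(
  series=[
    [0,0,0.03,0,0],
    [0,0,0.05,0,0],
    [0,0,0.06,0,0],
    [0,0,0.06,0,0],
    [0,0,0.06,0,0],
  ],
)

```text
time: 29.28
position: [449.8, -291.9, 262.9]
ee_rot: [[0.149, 0.989, 0.0], [0.989, -0.149, -0.0], [-0.0, 0.0, -1.0]]
contact_force: [-0.0, -0.1, -3.1]
width: 12.6
gripper_force: 58.8
```

>>> play_rows(
  series=[
    [0.01,0.02,0,0,0],
    [0.025,0.05,0,0,0],
    [0.04,0.08,0,0,0],
    [0.055,0.11,0,0,0],
    [0.07,0.144,0,0,0],
  ],
)

```text
time: 29.7
position: [519.6, -146.7, 261.1]
ee_rot: [[0.15, 0.989, -0.002], [0.989, -0.15, 0.0], [0.0, -0.002, -1.0]]
contact_force: [0.4, -0.0, -2.6]
width: 12.9
gripper_force: 58.8
```

>>> play_rows(
  series=[
    [0.015,0.03,0,0,0],
    [0.03,0.06,0,-0.01,0],
    [0.045,0.095,0,-0.02,0],
    [0.06,0.125,0,-0.03,0],
    [0.0726,0.1494,0,-0.03,0],
  ],
)

```text
time: 30.12
position: [592.4, 4.1, 261.0]
ee_rot: [[0.179, 0.984, -0.003], [0.984, -0.179, 0.0], [-0.0, -0.003, -1.0]]
contact_force: [0.2, -1.2, -3.9]
width: 12.8
gripper_force: 58.8
```

>>> play_rows(
  series=[
    [0,0,0,0,0],
    [0,0,0,0,0],
    [0,0,-0.01,0,0],
    [0,0,-0.02,0,0],
    [0,0,-0.03,0,0],
  ],
)

```text
time: 30.53
position: [591.7, 0.7, 231.6]
ee_rot: [[0.18, 0.984, -0.001], [0.984, -0.18, -0.0], [-0.0, -0.001, -1.0]]
contact_force: [-0.5, 0.7, -3.5]
width: 12.8
gripper_force: 59.0
```

>>> play_rows(
  series=[
    [0,0,0,0,0],
    [0,0,0,0,0],
    [0,0,0,0,0],
    [0,0,0,0,0],
    [0,0,0,0,0],
  ],
)

```text
time: 30.95
position: [592.4, 1.5, 233.4]
ee_rot: [[0.179, 0.984, 0.001], [0.984, -0.179, -0.0], [0.0, 0.001, -1.0]]
contact_force: [-0.5, -0.2, -3.1]
width: 12.5
gripper_force: 58.9
```

```bash
python3 - <<'E'
from h import *
st(); im,d,K,W=grab('side'); save('s11',cv2.resize(im[130:300,200:380],None,fx=3.5,fy=3.5,interpolation=cv2.INTER_CUBIC))
E
```

```text
t 30.95 p [592.4   1.5 233.4] yyaw -0.18 tilt [ 0.001 -0.   ] q [ 0.    0.19  0.3   1.67 -0.    1.75] F [-0.5 -0.2 -3.1] w 12.5 gf 58.91209065914154
```

View pics/s11.png

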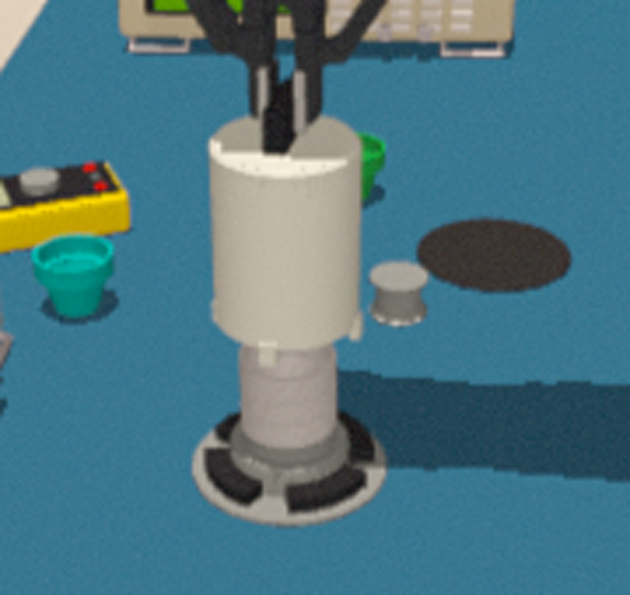

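The side view shows the cover upright above the straight stack. The front tooth (267,353) lines up with the front gap (275,490). I'll lower it.

>>> play_rows(
  series=[
    [0,0,-0.012,0,0],
    [0,0,-0.026,0,0],
    [0,0,-0.04,0,0],
    [0,0,-0.052,0,0],
    [0,0,-0.06,0,0],
  ],
)

```text
time: 31.42
position: [592.0, 1.6, 171.7]
ee_rot: [[0.179, 0.984, -0.001], [0.984, -0.179, -0.0], [-0.0, -0.001, -1.0]]
contact_force: [-0.4, 0.4, -3.4]
width: 12.8
gripper_force: 58.9
```

>>> play_rows(
  series=[
    [0,0,-0.004,0,0],
    [0,0,-0.009,0,0],
    [0,0,-0.014,0,0],
    [0,0,-0.018,0,0],
    [0,0,-0.02,0,0],
  ],
)

```text
time: 31.83
position: [592.3, 1.6, 152.5]
ee_rot: [[0.179, 0.984, -0.0], [0.984, -0.179, 0.0], [-0.0, -0.0, -1.0]]
contact_force: [-0.3, -0.3, -3.1]
width: 12.5
gripper_force: 58.9
```

>>> play_rows(
  series=[
    [0,0,-0.002,0,0],
    [0,0,-0.004,0,0],
    [0,0,-0.006,0,0],
    [0,0,-0.008,0,0],
    [0,0,-0.009,0,0],
  ],
)

```text
time: 32.25
position: [592.2, 1.6, 143.5]
ee_rot: [[0.179, 0.984, -0.0], [0.984, -0.179, 0.0], [0.0, -0.0, -1.0]]
contact_force: [-0.9, -0.8, -2.4]
width: 12.6
gripper_force: 58.9
```

Already below ring contact height (144.6) with no force, so the teeth are entering the gaps.

>>> play_rows(
  series=[
    [0,0,-0.002,0,0],
    [0,0,-0.004,0,0],
    [0,0,-0.006,0,0],
    [0,0,-0.0075,0,0],
    [0,0,-0.0075,0,0],
  ],
)

```text
time: 32.67
position: [592.1, 1.6, 135.9]
ee_rot: [[0.179, 0.984, -0.001], [0.984, -0.179, -0.0], [-0.0, -0.001, -1.0]]
contact_force: [0.4, 0.4, -3.4]
width: 12.6
gripper_force: 58.9
```

>>> play_rows(
  series=[
    [0,0,-0.001,0,0],
    [0,0,-0.002,0,0],
    [0,0,-0.0025,0,0],
    [0,0,-0.0025,0,0],
    [0,0,-0.0025,0,0],
  ],
)

```text
time: 33.08
position: [592.4, 1.6, 134.7]
ee_rot: [[0.179, 0.984, 0.001], [0.984, -0.179, 0.0], [0.0, 0.001, -1.0]]
contact_force: [-2.4, 0.4, 5.5]
width: 13.0
gripper_force: 60.0
```

Contact is at TCP z=134.7, the predicted fully-home height. I'll release and retreat.

>>> play_rows(
  series=[
    [0,0,0,0,0.3],
    [0,0,0,0,0.6],
    [0,0,0,0,1],
    [0,0,0,0,1],
    [0,0,0,0,1],
  ],
)

```text
time: 33.5
position: [592.3, 1.6, 133.6]
ee_rot: [[0.179, 0.984, -0.0], [0.984, -0.179, -0.0], [-0.0, -0.0, -1.0]]
contact_force: [-0.8, -1.1, -0.4]
width: 72.5
gripper_force: 0.0
```

>>> play_rows(
  series=[
    [0,0,0.02,0,1],
    [0,0,0.05,0,1],
    [0,0,0.09,0,1],
    [0,0,0.12,0,1],
    [0,0,0.14,0,1],
  ],
)

```text
time: 33.92
position: [592.5, 1.6, 277.4]
ee_rot: [[0.179, 0.984, 0.004], [0.984, -0.179, 0.0], [0.001, 0.003, -1.0]]
contact_force: [1.0, 0.4, -0.6]
width: 85.2
gripper_force: 0.0
```

>>> play_rows(
  series=[
    [-0.03,0.02,0,0,1],
    [-0.06,0.05,0,0,1],
    [-0.09,0.08,0,0,1],
    [-0.11,0.11,0,0,1],
    [-0.13,0.14,0,0,1],
  ],
)

```text
time: 34.33
position: [460.8, 142.6, 274.1]
ee_rot: [[0.18, 0.984, 0.001], [0.984, -0.18, 0.0], [0.0, 0.001, -1.0]]
contact_force: [0.0, 0.4, 0.4]
width: 85.8
gripper_force: 0.0
```

>>> play_rows(
  series=[
    [-0.03,0.03,0,0,1],
    [-0.06,0.06,0,0,1],
    [-0.08,0.1,0,0,1],
    [-0.09,0.14,0,0,1],
    [-0.1,0.17,0,0,1],
  ],
)

```text
time: 34.75
position: [360.8, 313.6, 274.3]
ee_rot: [[0.179, 0.984, 0.001], [0.984, -0.179, 0.001], [0.001, 0.001, -1.0]]
contact_force: [1.0, 0.3, -0.1]
width: 85.6
gripper_force: 0.0
```

```bash
python3 - <<'E'
from h import *
st(); im,d,K,W=grab('top'); X=cloud(d,K,W); z=X[...,2]; near=np.hypot(X[...,0]-593,X[...,1])<60
h,e=np.histogram(z[near],np.arange(112,176,3)); print(dict(zip(e[:-1].tolist(),h.tolist())))
for n,cx,cy,rr in(('spool',525,-201,45),('adap',533,185,35)):
    P=X[(np.hypot(X[...,0]-cx,X[...,1]-cy)<rr)&(z>15)&(z<45)]; print(n,cv2.minAreaRect(P[:,:2].astype(np.float32))[:2])
a=cv2.resize(im[120:300,160:440],(784,504)); save('t12',a)
E
```

```text
t 34.75 p [360.8 313.6 274.3] yyaw -0.179 tilt [0.001 0.001] q [ 0.72 -0.07  0.11  1.74  0.    2.47] F [ 1.   0.3 -0.1] w 85.6 gf 0.0
{112: 6, 115: 6, 118: 16, 121: 148, 124: 398, 127: 286, 130: 38, 133: 3, 136: 6, 139: 4, 142: 3, 145: 3, 148: 10, 151: 64, 154: 61, 157: 6, 160: 0, 163: 0, 166: 0, 169: 0, 172: 0}
spool ((525.1690063476562, -201.22935485839844), (41.20195388793945, 40.80122375488281))
adap ((532.6796875, 184.85247802734375), (25.628477096557617, 23.842321395874023))
```

View pics/t12.png

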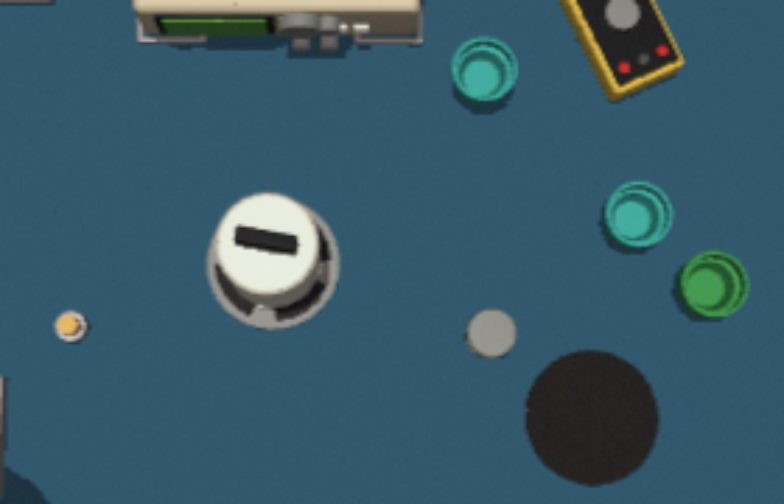

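The cover is back at its home height (4 mm by two independent measures), bar aligned with the gaps, and no grey cups are left on the bench. The spool and adapter read the same positions as at the start. Handing in.

```bash
python3 -c "
from rig import r
print(r.hand_in())"
```

```text
the job is handed in; nothing more can be done
None
```

I handed the job in at about 35 s of robot time: all three cups are nested in the stand, the cover is back over them keyed and fully home, and the spool, adapter and green and turquoise look-alikes are where they were. By my measurements the cover was already home (not on the ring) at the start, so lining it up with the gaps took only a small turn; `hand_in` returned no verdict.

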